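# Fetch the link bin from under the supply rail and bin the loose battery link

## Task

The wide parts bin has been pushed back until its far side is under the supply rail of the battery bench: reach in under the rail, hook a fingertip behind the lip on that side and drag the bin along the bench towards you until it stands at least 80 mm clear in front of the rail. Then lift the loose copper link off the opened battery and lower it into the wide bin, laying it flat on its feet on the bin's floor beside the two links already there; do not drop it in. Do not strike the rail, and leave the battery's black cover cap, the narrow bin and the tools where they are.

Things in the scene. Friction and masses are not known exactly. Their poses are not given: they have to be found in the camera images.
- bin: The wide one of two grey open-front plastic bins under the rail: loose, 0.4 kg, slides when pulled. 170 mm long (x), 150 wide (y), walls 3 mm. Back wall (+x, away from the robot) and rear 60 % of the sides 65 mm high, front wall 34 mm. Origin: centre of its underside, z up. Its lip starts 0 to 10 mm in behind the rail's front face, so the rail stops a gripper that points straight down.
- bin_lip: Turned-over lip along the top of the wide bin's back wall (part of the bin): 150 mm wide (y), projects 10 mm behind the wall, hangs down 12 mm. Origin: middle of its rearmost top edge, 65 mm above the bench, 95 mm behind the bin's origin; axes as the bin's. A fingertip hooks behind it; the bench behind it is free for 60 mm or more.
- rail: Fixed aluminium supply rail along the back of the bench: bar 55 by 55 mm, 840 mm long (y), on two posts 400 mm either side of its middle; underside 210 mm, top 265 mm above the bench, couplings on top to 295 mm. Origin: on the bench straight below the middle of its front face; x points away from the robot: the bar covers x = 0 to 55 mm, and x below 0 is in front of it.
- battery: Fixed opened battery: black housing, rim 330 (x) by 260 mm (y), 68 mm high; four cream and orange modules, tops 135 mm above the bench. Origin: centre of underside. Rows of aluminium terminal pads, tops at 149 mm, at y = -62 and +62, x = -90, -30, 30, 90 mm. Row +62 has a link still bolted down. Row -62 has the loose link and the black cap, one centred at x = -60, one at +60, either way round.
- link_center (a point): Loose copper link (open holes, no bolts), 0.09 kg, across two pads, 84 mm long (x), 22 wide (y), 28 high: two feet 4 mm thick and between them a raised flat crown 44 mm long, 4 mm thick, hollow below. Point at its middle, 14 mm above the underside of its feet, 12 mm below mid-crown; z up when on its feet. Pinch it across the 22 mm at the crown.
- old_link0: A like copper link already lying in the wide bin, loose, lengthwise, about 30 mm to the +y side of the bin's middle. Origin: centre of its underside.
- old_link1: A second like link in the wide bin, about 58 mm to the +y side of its middle. Origin: centre of its underside.
- cap_center (a point): Black plastic cover cap, 84 by 26 by 20 mm, lying loose on the other two pads of the same row: leave it there. Point at its middle, 10 mm above its underside.
- bin_small: The narrow bin, 170 mm long by 100 mm wide, same make and heights, full of bolts, beside the wide one (left or right of it, centres 160 to 220 mm apart): leave it. Origin: centre of its underside.
- pliers: Red-handled pliers lying on the bench at the right, about 180 mm long: leave. Origin at the pivot, on the bench.
- driver: Red-handled screwdriver lying on the bench at the right: leave. Origin on the bench.
- tester: Yellow hand-held meter 165 by 82 by 45 mm lying on the bench at the right: leave. Origin: centre of its underside.
- link: The same loose copper link; origin at the centre of the underside of its feet, x along its length.
- bin_floor (a point): Centre of the wide bin's inner floor, 4 mm above its underside; axes as the bin's. Inside 164 by 144 mm. Two links already lie in its +y half, lengthwise along x, covering y = +14 to +72 mm; the -y half is empty.
Things that resemble listed ones, but are neither listed nor needed, are in the scene too. What is shaped like the link but turquoise or yellow is not meant.

How it is judged:
By the outcome, as a careful person would: the job done as asked, in the order asked, and still so for the second after the job is handed in, with the robot touching nothing.
It also fails if it takes over 56 s, if anything falls off the work surface, if the arm or the gripper's body presses on something with over 40 N, if the wrist force passes 120 N, or if a joint passes its speed limit or range.

## Robot

A 6-joint arm with a two-finger parallel gripper is mounted at the origin on the work surface. World frame = base frame: x ahead of the robot, y to its left, z up, the work surface at z = 0. Lengths are in mm, angles in rad, forces in N, time in s.
With the tool pointing down it reaches from about 300 to 750 mm from the base axis. Payload 8.5 kg.
Tool frame: the origin (TCP) lies on the centre line of the jaws, within the pads' length; the fingertips stand 19 mm ahead of it and the grasp point (between the pads) is the TCP; y points along the fingers, x is the direction in which the jaws open and shut, and the axes are right-handed (so a half turn about y gives the same grasp; the last joint's range is limited). The gripper opens to 85 mm and grips with 20 to 120 N. Pads are 22 mm wide; open, the fingers measure 114 mm over their backs; the gripper's body (76 mm by 85 mm) begins 54 mm behind the grasp point. The pads swing forward as they close: fully open they stand 13 mm farther back than shut.
Start: joints at [-1.382, 0.381, 1.297, -0, 1.464, -0.215], TCP at [216.096, -505.75, 228.522] pointing down, gripper open.
Joint ranges: [-3.11, 3.11], [-0.89, 2.33], [0.22, 2.48], [-1.42, 4.56], [0.17, 2.85], [-2.88, 2.88]. Speed limits (rad/s): [2.39, 2.39, 3.14, 3.14, 3.14, 3.14].

## Interface

Orientations are given as a unit quaternion [x, y, z, w].
In Python, from station import sense, capture, camera_info, hand_in gives the robot as it stands.
- The arm moves only by the tool servo_tool, never from a script. Its argument "series" is text: rows parted by semicolons, each of 5 numbers parted by spaces: the shift along the tool's x, y, z in units of 0.2 m (1.0 is 0.2 m), then the turn about the tool's y in units of 30 degrees (1.0 is 30 degrees), then the opening, from 0 (shut) to 1 (fully open). In form: dx dy dz twist hand; .... A call has 1 to 12 rows; each row is the pose to reach, as a shift and turn from the pose commanded when the call began, along the tool's axes at that moment; what a row does not reach only later rows make up. A row lasts 1/10 s, in which the tool goes at most 50 mm and 8.59 degrees, less where a joint would pass 70% of its speed; a pose out of reach is approached as far as the arm can. A call with a number of a shift or a turn outside -1 to 1 is refused whole. A call with a gripper value outside its range is refused whole. The fingers move at their own pace and stop on an object; the grip force is fixed at half the most. Time passes only in rows, so rows that repeat a pose let the fingers close. It gives the time, the measured TCP pose, the force and the opening at its end, in the units of the state.
- sense(): the state, without advancing time (a new reading comes with each control period).
- capture(name): name is "scene" or "top"; returns the picture (480x640x3 uint8, red, green, blue); there is no depth.
- camera_info(name): a dict with "mtx" (3x3 intrinsics, pixels), "R" (3x3) and "t" (3): a world point X has camera coordinates R X + t. Camera axes: x right, y down, z forward; pixel columns grow to the right and rows downward; lengths in mm; the calibration is good to about 2 mm. A picture is of the moment at which its call begins. camera_info takes no time and is no camera call.
- hand_in(): hands the job in, once; it reports no verdict.
The state is a dict: "time_s": time; "q": joint angles; "dq": joint speeds; "joint_efforts": joint torques, N m; "eef_pos": TCP position; "tool_rot": TCP orientation; "contact_force": force on the tool from outside, world axes, zero at the start; "ft_torque": the same for the moment, N m; "opening": opening from 0.0 (shut) to 1.0 (fully open).
Only numpy, scipy, OpenCV 4.12 (cv2) and the standard library are available. Lean on these libraries where they do the work, as an engineer would, in place of code of your own. Each camera call takes 0.05 s, during which the arm holds its last target.

## Working session

There is one attempt and no reset: what is moved stays moved. The work goes in short steps, Python scripts to look and compute and a tool call to move; the robot and the scene stay as the last step left them, time stands still between calls to the robot, and variables do not carry over. Pictures are saved under pics/ and viewed, and the job is handed in when it is done.

Besides the shell and the picture viewer there is one more tool, called after "Call:" as a command line: name --argument value ..., lists and objects as JSON in quotes. servo_tool: Moves the arm, as the interface text tells. Its arguments: {"type":"object","properties":{"series":{"type":"string"}},"required":["series"]}

```bash
mkdir -p pics; ls; python3 - <<'E'
from station import *
import cv2
print(sense())
for n in("scene","top"):
    im=capture(n); cv2.imwrite(f"pics/{n}0.png",im[:,:,::-1]); print(n,camera_info(n))
E
```

```text
pics
{'time_s': 0.0, 'q': array([-1.38230647e+00,  3.81198714e-01,  1.29824211e+00,  1.45386671e-05,
        1.46358603e+00, -2.15307474e-01]), 'dq': array([-8.61182295e-04,  1.04491131e-03,  1.13287764e-03,  2.40914574e-04,
        2.44966689e-05,  7.57563276e-04]), 'joint_efforts': array([ 2.10949169e-03, -4.48455656e+01, -2.31281537e+01, -2.44447892e-05,
        4.74311950e-03, -7.23550158e-06]), 'eef_pos': array([ 216.0450424 , -505.48043196,  227.91660833]), 'tool_rot': array([-0.58974135,  0.38992932, -0.38922922,  0.59047513]), 'contact_force': array([-0.07662013, -0.02928966, -0.32912995]), 'ft_torque': array([-0.02632917,  0.003241  ,  0.01137444]), 'opening': 0.9941637705674555}
scene {'mtx': array([[590.92456117,   0.        , 331.70643382],
       [  0.        , 590.92456117, 248.06507974],
       [  0.        ,   0.        ,   1.        ]]), 'R': array([[-0.1952397 ,  0.98071755, -0.008634  ],
       [ 0.61531983,  0.11563216, -0.77975041],
       [-0.76371655, -0.15755091, -0.62603095]]), 't': array([ 131.46831238, -217.97735214, 1884.50436877])}
top {'mtx': array([[569.01148222,   0.        , 318.80092833],
       [  0.        , 569.01148222, 239.36986087],
       [  0.        ,   0.        ,   1.        ]]), 'R': array([[-0.02927811, -0.99935142,  0.02096499],
       [-0.99186972,  0.02644752, -0.12447885],
       [ 0.12384365, -0.02443904, -0.99200075]]), 't': array([ -33.75551258,  484.9598675 , 1301.35527245])}
```

View pics/scene0.png

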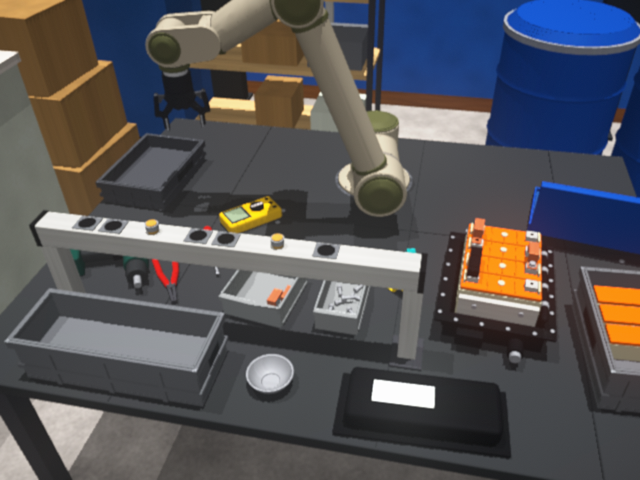

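View pics/top0.png

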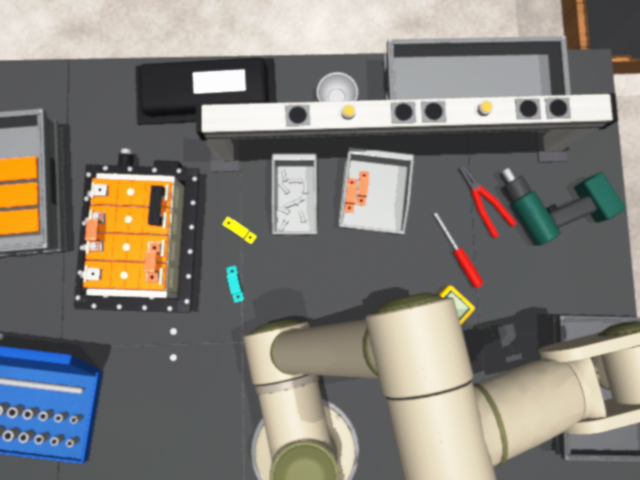

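```bash
cat > h.py <<'E'
import numpy as np, cv2
from station import *
def ray(n,u,v,z):
    c=camera_info(n); d=c["R"].T@np.linalg.solve(c["mtx"],[u,v,1.]); o=-c["R"].T@c["t"]
    return o+d*(z-o[2])/d[2]
def proj(n,X):
    c=camera_info(n); p=c["mtx"]@(c["R"]@np.array(X,float)+c["t"]); return p[:2]/p[2]
def crop(src,dst,x0,y0,x1,y1,s):
    cv2.imwrite(dst,cv2.resize(cv2.imread(src)[y0:y1,x0:x1],None,fx=s,fy=s,interpolation=cv2.INTER_CUBIC))
E
python3 - <<'E'
from h import *
crop("pics/top0.png","pics/t_bin.png",260,90,440,250,4.4 if 0 else 4)
crop("pics/top0.png","pics/t_bat.png",70,150,210,320,3.5)
crop("pics/scene0.png","pics/s_bin.png",200,210,420,350,3.5)
E
```

```text
(no output)
```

View pics/t_bin.png

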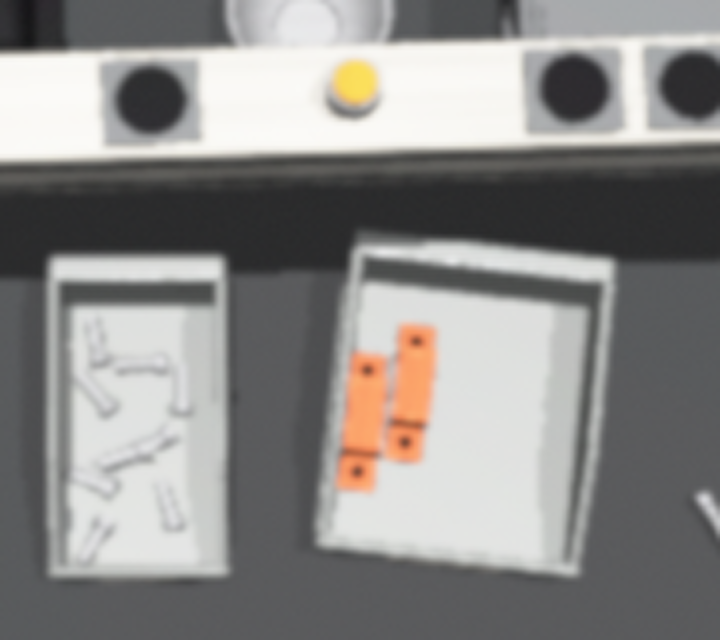

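View pics/t_bat.png

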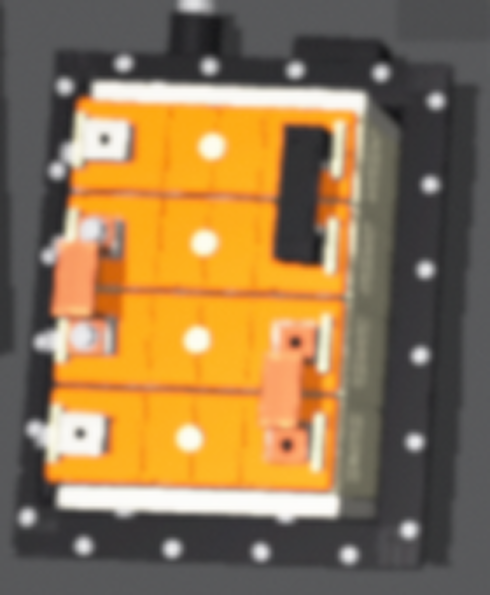

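View pics/s_bin.png

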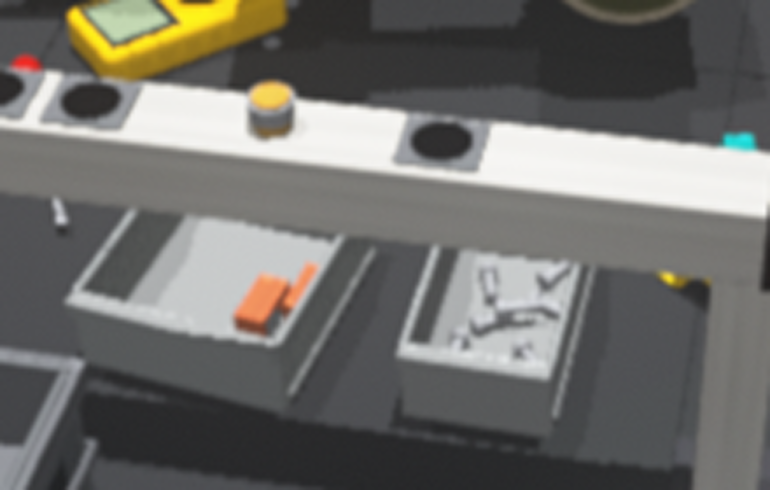

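```bash
python3 - <<'E'
from h import *
np.set_printoptions(precision=1,suppress=True)
L=ray("top",348.75,149,65);R=ray("top",413.25,155.5,65);print("top lip",L,R,np.linalg.norm(L-R))
L2=ray("scene",279.5,308.8,65);R2=ray("scene",220,295.1,65);print("scene lip",L2,R2)
print("front",ray("top",339.5,226.2,34),ray("top",404.5,233.75,34))
print("rail",ray("top",260,130,265),ray("top",440,125.3,265), ray("top",203,133,265),ray("top",611,121,265))
d=R-L;print("yaw",np.arctan2(d[0],-d[1]))
for n,a in dict(smallL=(272,154),smallR=(316.5,154)).items(): print(n,ray("top",*a,65))
for n,a in dict(l0=(152.2+0,261)).items(): pass
f=lambda x,y:(70+x/3.5,150+y/3.5)
print("crown corners",[ray("top",*f(*p),177) for p in((267,352),(302,355),(297,428),(260,424))])
print("feet holes z153",ray("top",*f(295,342),153),ray("top",*f(287,445),153))
print("pads+62 ",ray("top",*f(104,139),149),ray("top",*f(80,433),149))
print("cap top 169",[ray("top",*f(*p),169) for p in((287,125),(330,127),(316,263),(275,260))])
g=lambda x,y:(260+x/4,90+y/4)
print("old",[ray("top",*g(*p),8) for p in((367,370),(357,471),(416,341),(405,442))])
E
```

```text
top lip [ 689.7 -122.4   65. ] [ 670.7 -272.4   65. ] 151.18966059173812
scene lip [ 682.8 -118.3   65. ] [ 665.  -266.7   65. ]
front [513.2 -96.6  34. ] [ 491.3 -248.6   34. ]
rail [674.6  67.9 265. ] [ 676.2 -288.7  265. ] [671.  179.6 265. ] [ 677.4 -632.7  265. ]
yaw -0.12646085316142444
smallL [681.9  56.2  65. ]
smallR [679.5 -47.   65. ]
crown corners [array([451.8, 312.9, 177. ]), array([449.4, 292.4, 177. ]), array([406.4, 295. , 177. ]), array([409.4, 316.6, 177. ])]
feet holes z153 [460.1 302.9 153. ] [398.2 307.2 153. ]
pads+62  [588.5 420.7 149. ] [409.1 431.7 149. ]
cap top 169 [array([589.9, 304.3, 169. ]), array([588. , 278.5, 169. ]), array([505.3, 286.5, 169. ]), array([507.8, 310.8, 169. ])]
old [array([ 622.9, -131.5,    8. ]), array([ 561.2, -123.2,    8. ]), array([ 640. , -161.8,    8. ]), array([ 578.1, -152.7,    8. ])]
```

```bash
python3 - <<'E'
from h import *
from scipy.spatial.transform import Rotation as R
np.set_printoptions(precision=4,suppress=True)
s=sense();print(R.from_quat(s["tool_rot"]).as_matrix()); print(s["time_s"])
E
```

```text
[[ 0.3929 -0.0002  0.9196]
 [-0.9196  0.0013  0.3929]
 [-0.0013 -1.      0.0003]]
0.1
```

```bash
python3 - <<'E'
from h import *
np.set_printoptions(precision=1,suppress=True)
crop("pics/scene0.png","pics/s_grip.png",130,0,260,140,4.2)
for z in (203,222,228,282,320,380,400,420,460): print(z,proj("scene",(216,-505.5,z)))
# finger offsets
for o in (42.5,57): print([proj("scene",(216+s*o*.393,-505.5-s*o*.92,222)) for s in(1,-1)])
E
```

```text
203 [187.4 141.4]
222 [186.4 135.4]
228 [186.  133.4]
282 [182.8 115.7]
320 [180.5 102.8]
380 [176.6  81.6]
400 [175.3  74.3]
420 [174.   66.9]
460 [171.2  51.7]
[array([170.9, 137. ]), array([201.7, 133.8])]
[array([165.6, 137.5]), array([206.9, 133.2])]
```

View pics/s_grip.png

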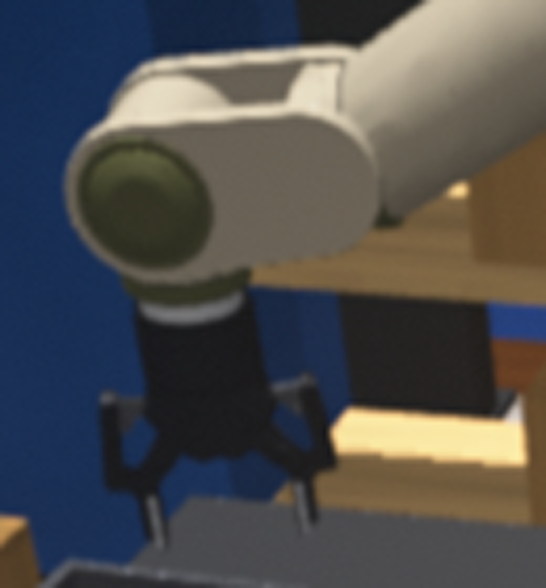

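Call:
servo_tool --series "0.3 0 0 0 1;0.6 0 0 0 1;0.9 0 0 0 1;1 0 0 0 1;1 0 0 0 1;1 0 0 0 1"

```text
time_s: 0.7
eef_pos: [294.8, -690.1, 225.8]
tool_rot: [-0.589, 0.39, -0.389, 0.591]
contact_force: [0.4, 0.6, -0.4]
opening: 0.999
```

Call:
servo_tool --series "0.2 0 0 0 1;0.4 0 0 0 1;0.6 0 0 0 1;0.8 0 0 0 1;0.8 0 0 0 1"

```text
time_s: 1.2
eef_pos: [325.1, -761.0, 200.0]
tool_rot: [0.597, -0.379, 0.4, -0.583]
contact_force: [-0.3, -0.6, -0.5]
opening: 0.996
```

```bash
python3 - <<'E'
from h import *
from scipy.spatial.transform import Rotation as R
np.set_printoptions(precision=4,suppress=True)
s=sense();print(s["q"],R.from_quat(s["tool_rot"]).as_matrix()); print(s["time_s"],s["eef_pos"],np.hypot(*s["eef_pos"][:2]))
E
```

```text
[-1.311   0.9789  0.2233  0.0047  1.9051 -0.1423] [[ 0.3927  0.0131  0.9196]
 [-0.919  -0.032   0.3929]
 [ 0.0346 -0.9994 -0.0005]]
1.2 [ 325.0779 -761.0188  199.9621] 827.5417145246221
```

Call:
servo_tool --series "0.3 0 0 0 1;0.6 0 0 0 1;0.9 0 0 0 1;1 0 0 0 1"

```text
time_s: 1.6
eef_pos: [333.9, -781.5, 161.6]
tool_rot: [0.602, -0.371, 0.408, -0.577]
contact_force: [-1.0, 0.6, -0.2]
opening: 1.002
```

```bash
cat > st.py <<'E'
from h import *
from scipy.spatial.transform import Rotation as R
np.set_printoptions(precision=4,suppress=True)
s=sense();print(s["q"]);print(R.from_quat(s["tool_rot"]).as_matrix()); print(s["time_s"],s["eef_pos"],np.hypot(*s["eef_pos"][:2]),s["contact_force"])
E
python3 st.py
```

```text
[-1.3085  1.0267  0.2224  0.0091  1.8292 -0.1388]
[[ 0.3921  0.0249  0.9196]
 [-0.9177 -0.0588  0.3928]
 [ 0.0638 -0.998  -0.0002]]
1.6 [ 333.8734 -781.5315  161.5585] 849.8605337262466 [-1.0112  0.622  -0.2209]
```

Call:
servo_tool --series "-0.3 0 0 0 1;-0.6 0 0 0 1;-0.6 0 0 0 1"

```text
time_s: 1.9
eef_pos: [286.4, -670.6, 153.4]
tool_rot: [0.602, -0.37, 0.408, -0.577]
contact_force: [0.6, -1.4, 1.2]
opening: 1.0
```

```bash
python3 st.py
```

```text
[-1.3328  0.7264  0.8888  0.0104  1.4627 -0.1665]
[[ 0.3921  0.0251  0.9196]
 [-0.9177 -0.0594  0.3929]
 [ 0.0645 -0.9979 -0.0003]]
1.9 [ 286.3538 -670.577   153.3589] 729.1584461040347 [ 0.6321 -1.4249  1.2153]
```

```bash
cat > to.py <<'E'
# usage: to.py x y z  -> tool units from the measured pose to world target (script only computes)
import sys
from h import *
from scipy.spatial.transform import Rotation as R
np.set_printoptions(precision=3,suppress=True)
s=sense();M=R.from_quat(s["tool_rot"]).as_matrix()
print("pos",s["eef_pos"],"jaw yaw deg",np.degrees(np.arctan2(M[1,0],M[0,0])),"tilt dir y-axis",M[:,1],"t",s["time_s"],"F",s["contact_force"])
for i in range(1,len(sys.argv),3):
    X=np.array(list(map(float,sys.argv[i:i+3]))); print(X,"units",M.T@(X-s["eef_pos"])/200)
E
python3 to.py 400 -560 300 450 -560 340
```

```text
pos [ 286.354 -670.577  153.359] jaw yaw deg -66.86682689176523 tilt dir y-axis [ 0.025 -0.059 -0.998] t 1.9 F [ 0.632 -1.425  1.215]
[ 400. -560.  300.] units [-0.237 -0.75   0.74 ]
[ 450. -560.  340.] units [-0.126 -0.944  0.969]
```

Call:
servo_tool --series "-0.05 -0.2 0.1 -0.28 1;-0.1 -0.4 0.25 -0.56 1;-0.15 -0.6 0.4 -0.84 1;-0.25 -0.75 0.6 -1 1;-0.3 -0.85 0.8 -1 1;-0.3 -0.9 1 -1 1;-0.3 -0.9 1 -1 1"

```text
time_s: 2.6
eef_pos: [447.0, -524.7, 332.5]
tool_rot: [0.689, -0.205, 0.238, -0.653]
contact_force: [-0.7, -0.1, 0.2]
opening: 0.997
```

```bash
python3 to.py 550 -400 360 600 -250 360; python3 st.py|head -1
```

```text
pos [ 447.049 -524.689  332.489] jaw yaw deg -36.48071113751718 tilt dir y-axis [ 0.029 -0.062 -0.998] t 2.6 F [-0.736 -0.116  0.185]
[ 550. -400.  360.] units [ 0.051 -0.161  0.803]
[ 600. -250.  360.] units [-0.193 -0.2    1.553]
[-1.0337  0.585   0.6611 -0.0073  1.8277 -0.3981]
```

Call:
servo_tool --series "0 -0.1 0.25 -0.28 1;0 -0.2 0.5 -0.56 1;0 -0.2 0.75 -0.84 1;0 -0.2 1 -1 1;0 -0.2 1 -1 1"

```text
time_s: 3.1
eef_pos: [564.3, -361.3, 363.7]
tool_rot: [0.726, -0.029, 0.05, -0.686]
contact_force: [-0.8, 0.1, -0.6]
opening: 0.998
```

```bash
python3 to.py 600 -160 360 620 0 360; python3 st.py|head -1
```

```text
pos [ 564.303 -361.279  363.718] jaw yaw deg -6.396546214267242 tilt dir y-axis [ 0.026 -0.058 -0.998] t 3.1 F [-0.822  0.13  -0.616]
[ 600. -160.  360.] units [ 0.065 -0.035  1.02 ]
[620.   0. 360.] units [ 0.075 -0.079  1.825]
[-0.7358  0.5524  0.6338 -0.0267  1.897  -0.6325]
```

Call:
servo_tool --series "0.05 -0.05 0.25 -0.2 1;0.1 -0.1 0.5 -0.2 1;0.1 -0.1 0.75 -0.2 1;0.15 -0.1 1 -0.2 1;0.15 -0.1 1 -0.2 1"

```text
time_s: 3.6
eef_pos: [615.8, -165.4, 373.6]
tool_rot: [0.727, 0.005, 0.013, -0.686]
contact_force: [-0.7, -0.3, 0.6]
opening: 1.002
```

Call:
servo_tool --series "0.05 -0.05 0.25 0 1;0.1 -0.1 0.5 0 1;0.2 -0.1 0.75 0 1;0.25 -0.1 1 0 1;0.25 -0.1 1 0 1"

```text
time_s: 4.1
eef_pos: [668.6, 33.9, 381.8]
tool_rot: [0.727, 0.004, 0.013, -0.686]
contact_force: [-0.2, -0.7, 0.9]
opening: 1.0
```

```bash
python3 to.py 760 250 400 950 310 420; python3 st.py|head -1
```

```text
pos [668.586  33.85  381.824] jaw yaw deg -0.6274601531748171 tilt dir y-axis [ 0.024 -0.057 -0.998] t 4.1 F [-0.174 -0.702  0.941]
[760. 250. 400.] units [ 0.447 -0.142  1.079]
[950. 310. 420.] units [ 1.396 -0.236  1.385]
[-0.1043  0.5777  0.5384 -0.06    1.9951 -0.1182]
```

Now swing to azimuth ≈18° and push beyond reach, which makes the arm tip the fingers outwards.

Call:
servo_tool --series "0.15 -0.05 0.25 0 1;0.3 -0.1 0.5 0 1;0.5 -0.15 0.75 0 1;0.75 -0.2 1 0 1;1 -0.2 1 0 1;1 -0.2 1 0 1"

```text
time_s: 4.7
eef_pos: [731.0, 179.6, 346.7]
tool_rot: [0.725, 0.013, 0.024, -0.688]
contact_force: [1.0, -1.1, 0.4]
opening: 1.001
```

Call:
servo_tool --series "0.4 0 0.1 0 1;0.8 0 0.3 0 1;1 0 0.3 0 1;1 0 0.3 0 1"

```text
time_s: 5.1
eef_pos: [769.0, 193.3, 291.6]
tool_rot: [0.722, 0.023, 0.033, -0.691]
contact_force: [0.0, 0.0, -0.5]
opening: 1.003
```

```bash
python3 to.py ; python3 st.py
```

```text
pos [768.976 193.324 291.573] jaw yaw deg -0.7015769322920746 tilt dir y-axis [ 0.079 -0.045 -0.996] t 5.1 F [ 0.028  0.016 -0.503]
[ 0.1155  0.8643  0.2227 -0.0591  1.9802  0.104 ]
[[ 0.9967  0.0793  0.0158]
 [-0.0122 -0.0453  0.9989]
 [ 0.08   -0.9958 -0.0442]]
5.1 [768.9765 193.324  291.5734] 792.9053779447589 [ 0.0283  0.0162 -0.503 ]
```

Call:
servo_tool --series "0.1 -0.3 0.1 0 1;0.3 -0.6 0.2 0 1;0.6 -0.8 0.4 0 1;1 -1 0.6 0 1;1 -1 0.6 0 1;1 -1 0.6 0 1"

```text
time_s: 5.7
eef_pos: [734.3, 228.0, 344.9]
tool_rot: [0.719, 0.034, 0.043, -0.693]
contact_force: [0.7, -0.3, 0.1]
opening: 1.002
```

```bash
python3 to.py ; python3 st.py
```

```text
pos [734.308 227.991 344.899] jaw yaw deg -0.5840653371768854 tilt dir y-axis [ 0.108 -0.037 -0.993] t 5.7 F [ 0.697 -0.328  0.125]
[ 0.1661  0.7943  0.2224 -0.0602  2.0231  0.1492]
[[ 0.994   0.1084  0.0141]
 [-0.0101 -0.0367  0.9993]
 [ 0.1088 -0.9934 -0.0354]]
5.7 [734.3081 227.9907 344.8992] 768.8875818597826 [ 0.6973 -0.3282  0.1246]
```

Call:
servo_tool --series "0.4 -0.4 0.2 0 1;0.8 -0.8 0.5 0 1;1 -1 0.6 0 1;1 -1 0.6 0 1;1 -1 0.6 0 1"

```text
time_s: 6.2
eef_pos: [709.9, 253.4, 379.3]
tool_rot: [0.715, 0.045, 0.053, -0.696]
contact_force: [0.0, 0.5, 0.2]
opening: 0.997
```

Call:
servo_tool --series "0.4 -0.3 0.2 0 1;0.8 -0.6 0.5 0 1;1 -0.7 0.6 0 1;1 -0.7 0.6 0 1;1 -0.7 0.6 0 1"

```text
time_s: 6.7
eef_pos: [702.1, 278.8, 387.2]
tool_rot: [0.71, 0.055, 0.062, -0.699]
contact_force: [0.6, -0.1, -0.0]
opening: 1.002
```

```bash
python3 to.py ; python3 st.py
```

```text
pos [702.098 278.772 387.197] jaw yaw deg -0.4967730871525292 tilt dir y-axis [ 0.164 -0.017 -0.986] t 6.7 F [ 0.597 -0.086 -0.033]
[ 0.2411  0.7382  0.2226 -0.0618  2.024   0.2196]
[[ 0.9864  0.1639  0.0112]
 [-0.0086 -0.0168  0.9998]
 [ 0.1641 -0.9863 -0.0152]]
6.7 [702.0975 278.7725 387.1975] 755.4171093491129 [ 0.5971 -0.0862 -0.0331]
```

Call:
servo_tool --series "0.4 -0.3 0.1 0 1;0.8 -0.6 0.3 0 1;1 -0.8 0.4 0 1;1 -0.8 0.4 0 1;1 -0.8 0.4 0 1"

```text
time_s: 7.2
eef_pos: [694.1, 276.6, 410.4]
tool_rot: [0.706, 0.065, 0.072, -0.702]
contact_force: [-0.8, -0.3, 0.3]
opening: 1.001
```

Call:
servo_tool --series "0.4 -0.3 0 0 1;0.8 -0.6 0 0 1;1 -0.8 0 0 1;1 -0.8 0 0 1;1 -0.8 0 0 1"

```text
time_s: 7.7
eef_pos: [694.2, 232.1, 441.7]
tool_rot: [-0.702, -0.075, -0.081, 0.704]
contact_force: [-0.4, 0.2, 0.5]
opening: 1.004
```

```bash
python3 to.py 560 -215 350; python3 st.py; python3 - <<'E'
from h import *
im=capture("scene"); cv2.imwrite("pics/s_tilt.png",im[:,:,::-1])
im=capture("top"); cv2.imwrite("pics/t_tilt.png",im[:,:,::-1])
E
```

```text
pos [694.202 232.131 441.705] jaw yaw deg -0.5363562450495432 tilt dir y-axis [ 0.22   0.002 -0.976] t 7.7 F [-0.385  0.167  0.48 ]
[ 560. -215.  350.] units [-0.735  0.294 -2.243]
[ 0.1743  0.6632  0.2222 -0.04    2.037   0.1613]
[[ 0.9755  0.2199  0.0084]
 [-0.0091  0.0024  1.    ]
 [ 0.2199 -0.9755  0.0044]]
7.7 [694.2018 232.1309 441.7046] 731.9842194649144 [-0.3851  0.1671  0.4799]
```

View pics/s_tilt.png

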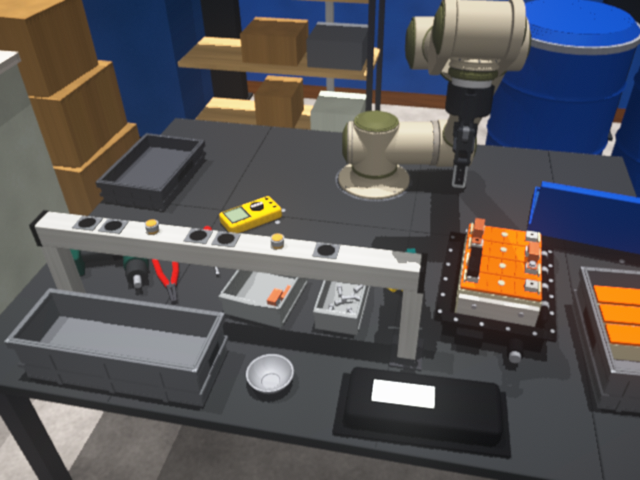

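View pics/t_tilt.png

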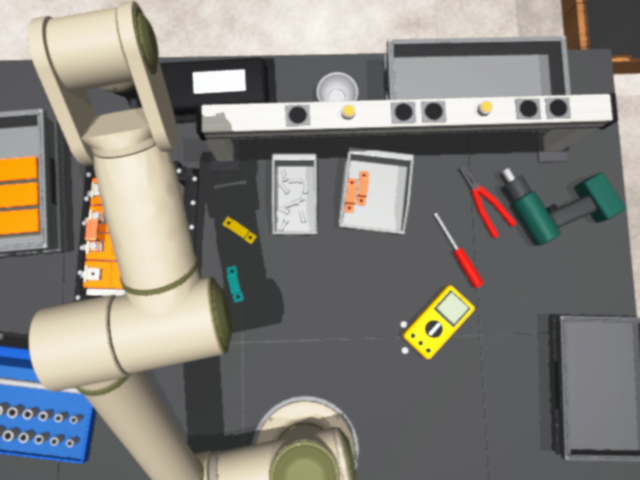

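```bash
python3 - <<'E'
from h import *
from scipy.optimize import least_squares
T=np.array([216.05,-505.5,227.9]);x=np.array([.393,-.92,0])
for n,(u,v) in dict(kL=(154.5,94),kR=(204.3,90),elL=(157.5,115.5),elR=(208,110.5),tL=(167.6,129.8),tR=(203.1,126.2),fork=(145.5,46),body=(180,71)).items():
    r=least_squares(lambda p:proj("scene",T+p[0]*x+[0,0,p[1]])-[u,v],[0,50]).x
    print(n,r)
E
```

```text
kL [ 62.43248711 123.66103275]
kR [-67.95604782 121.94670218]
elL [66.2765699  62.02975031]
elR [-69.5447344   62.15060244]
tL [47.45866923 16.88136447]
tR [-49.72545155  16.80445297]
fork [ 60.03127271 251.7323661 ]
body [-13.37596695 179.83691236]
```

```bash
python3 - <<'E'
from h import *
from scipy.spatial.transform import Rotation as R
s=sense();M=R.from_quat(s["tool_rot"]).as_matrix();T=s["eef_pos"]
crop("pics/s_tilt.png","pics/s_tilt_c.png",400,60,540,210,4)
for a in(-6,6,19,-17):
  for o in(-50,50): print(a,o,(proj("scene",T+M@[o,a,0])-[400,60])*4)
E
```

```text
-6 -50 [229.4691299  457.18320467]
-6 50 [226.13265041 532.59703776]
6 -50 [226.17792718 481.99546718]
6 50 [222.56898709 559.19673263]
19 -50 [222.64848162 508.60383421]
19 50 [218.75077736 587.69639854]
-17 -50 [232.51452309 434.22409162]
-17 50 [229.43289945 507.96350483]
```

View pics/s_tilt_c.png

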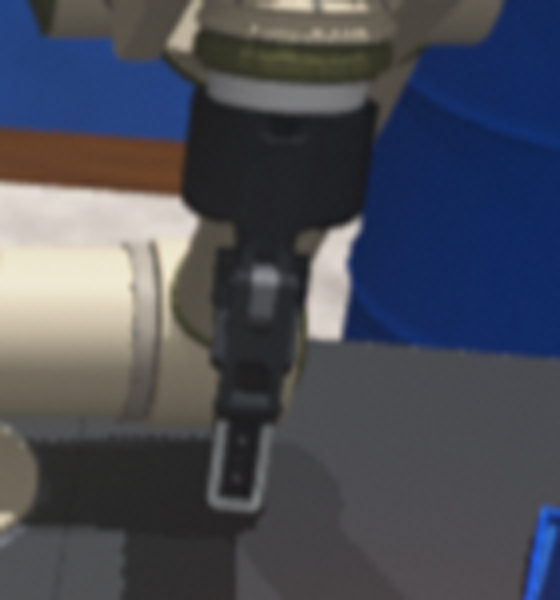

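Call:
servo_tool --series "0.4 -0.2 -0.25 0 1;0.8 -0.4 -0.5 0 1;1 -0.5 -0.75 0 1;1 -0.5 -1 0 1;1 -0.5 -1 0 1"

```text
time_s: 8.3
eef_pos: [723.1, 90.5, 457.1]
tool_rot: [-0.699, -0.084, -0.089, 0.704]
contact_force: [-0.0, -0.6, 0.1]
opening: 0.997
```

Call:
servo_tool --series "0.4 -0.2 -0.25 0 1;0.8 -0.4 -0.5 0 1;1 -0.5 -0.75 0 1;1 -0.5 -1 0 1;1 -0.5 -1 0 1"

```text
time_s: 8.8
eef_pos: [732.7, -28.0, 461.8]
tool_rot: [-0.698, -0.093, -0.099, 0.703]
contact_force: [0.3, 0.2, 0.6]
opening: 1.001
```

```bash
python3 to.py 560 -192 330 ; python3 st.py
```

```text
pos [732.669 -28.034 461.819] jaw yaw deg -0.5246739259058296 tilt dir y-axis [ 0.269  0.005 -0.963] t 8.8 F [0.264 0.243 0.626]
[ 560. -192.  330.] units [-1.002  0.398 -0.831]
[-0.2223  0.6374  0.2228  0.071   2.0151 -0.175 ]
[[ 0.963   0.2694  0.0072]
 [-0.0088  0.0048  0.9999]
 [ 0.2693 -0.963   0.007 ]]
8.8 [732.6688 -28.0336 461.8192] 733.2048893761661 [0.2638 0.2425 0.6257]
```

Call:
servo_tool --series "-0.25 0 -0.2 0 1;-0.5 0.1 -0.4 0 1;-0.75 0.2 -0.6 0 1;-0.95 0.35 -0.8 0 1;-1 0.4 -0.83 0 1;-1 0.4 -0.83 0 1"

```text
time_s: 9.4
eef_pos: [558.2, -191.7, 328.0]
tool_rot: [-0.698, -0.092, -0.099, 0.703]
contact_force: [-0.4, -0.5, -0.1]
opening: 1.003
```

```bash
python3 to.py 590 -192 120 590 -192 180
```

```text
pos [ 558.235 -191.743  328.002] jaw yaw deg -0.6024192810525572 tilt dir y-axis [ 0.268  0.006 -0.963] t 9.4 F [-0.396 -0.477 -0.117]
[ 590. -192.  120.] units [-0.126  1.045 -0.008]
[ 590. -192.  180.] units [-0.045  0.755 -0.006]
```

Call:
servo_tool --series "-0.03 0.2 0 0 1;-0.05 0.4 0 0 1;-0.08 0.6 0 0 1;-0.1 0.8 0 0 1;-0.11 1 0 0 1;-0.11 1 0 0 1"

```text
time_s: 10.0
eef_pos: [591.7, -188.2, 126.5]
tool_rot: [-0.697, -0.091, -0.096, 0.705]
contact_force: [0.1, 0.2, 0.1]
opening: 1.001
```

```bash
python3 to.py 600 -192 55 645 -192 45 ; python3 - <<'E'
from h import *
for n in("scene","top"):
    im=capture(n); cv2.imwrite(f"pics/{n}_a.png",im[:,:,::-1])
crop("pics/scene_a.png","pics/s_a.png",180,130,340,330,3)
crop("pics/top_a.png","pics/t_a.png",290,90,450,250,3.5)
E
```

```text
pos [ 591.73  -188.181  126.485] jaw yaw deg -0.5606360655063193 tilt dir y-axis [ 0.262  0.01  -0.965] t 10.0 F [0.137 0.171 0.066]
[ 600. -192.   55.] units [-0.054  0.356 -0.023]
[ 645. -192.   45.] units [ 0.15   0.463 -0.022]
```

View pics/s_a.png

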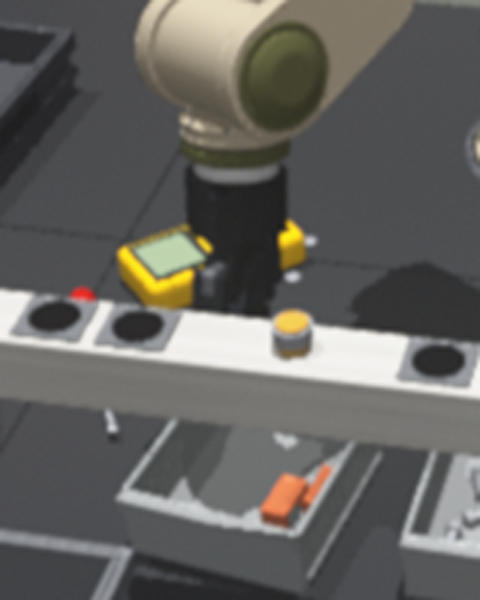

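View pics/t_a.png

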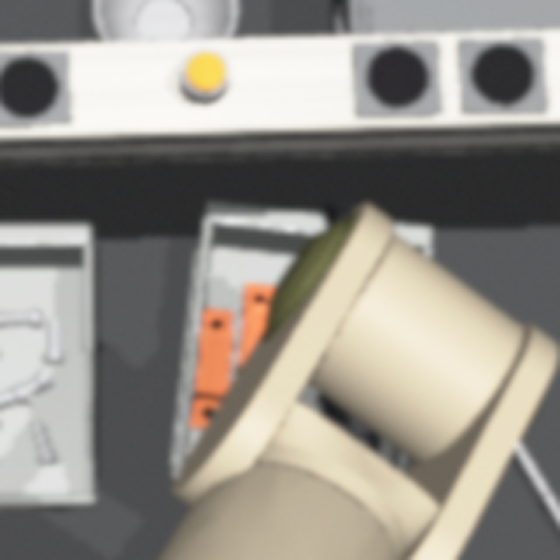

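```bash
python3 - <<'E'
from h import *
for z in(340,370,400,430): print(z,ray("top",395.7,148.6,z),ray("top",449,187,z))
E
python3 st.py | head -1
```

```text
340 [ 609.23029046 -185.68477945  340.        ] [ 535.04521598 -279.79647012  340.        ]
370 [ 600.62277084 -180.61781448  370.        ] [ 528.63681446 -271.93968896  370.        ]
400 [ 592.01525123 -175.55084951  400.        ] [ 522.22841294 -264.08290779  400.        ]
430 [ 583.40773161 -170.48388454  430.        ] [ 515.82001142 -256.22612663  430.        ]
[-0.5625  0.4906  1.4431  0.1789  0.9848 -0.6373]
```

```bash
python3 to.py 600 -192 66 650 -192 66
```

```text
pos [ 593.579 -189.678  132.398] jaw yaw deg -0.4913652320229658 tilt dir y-axis [ 0.27   0.005 -0.963] t 10.1 F [-0.155 -1.006  1.038]
[ 600. -192.   66.] units [-0.059  0.328 -0.014]
[ 650. -192.   66.] units [ 0.182  0.396 -0.012]
```

Call:
servo_tool --series "-0.03 0.15 -0.01 0 1;-0.06 0.3 -0.01 0 1;-0.06 0.33 -0.01 0 1;0.02 0.35 -0.01 0 1;0.1 0.375 -0.01 0 1;0.14 0.385 -0.01 0 1;0.18 0.395 -0.01 0 1;0.18 0.395 -0.01 0 1;0.18 0.395 -0.01 0 1"

```text
time_s: 11.0
eef_pos: [649.1, -191.7, 65.9]
tool_rot: [-0.698, -0.094, -0.099, 0.702]
contact_force: [-0.9, -0.5, -0.8]
opening: 1.004
```

```bash
cat > look.py <<'E'
import sys
from h import *
t=sys.argv[1]
for n in("scene","top"):
    im=capture(n); cv2.imwrite(f"pics/{n}_{t}.png",im[:,:,::-1])
crop(f"pics/scene_{t}.png",f"pics/s_{t}.png",200,180,340,330,4)
crop(f"pics/top_{t}.png",f"pics/t_{t}.png",290,90,450,250,3.5)
E
python3 to.py; python3 look.py b
```

```text
pos [ 649.131 -191.695   65.887] jaw yaw deg -0.5070509741383136 tilt dir y-axis [ 0.271  0.005 -0.963] t 11.0 F [-0.873 -0.493 -0.778]
```

View pics/s_b.png

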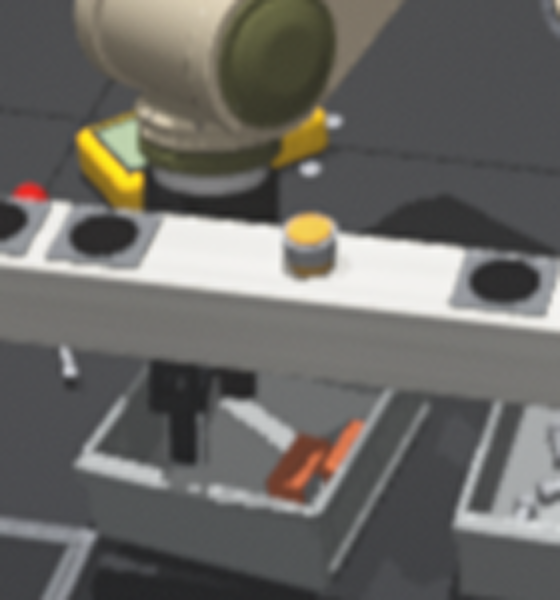

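View pics/t_b.png

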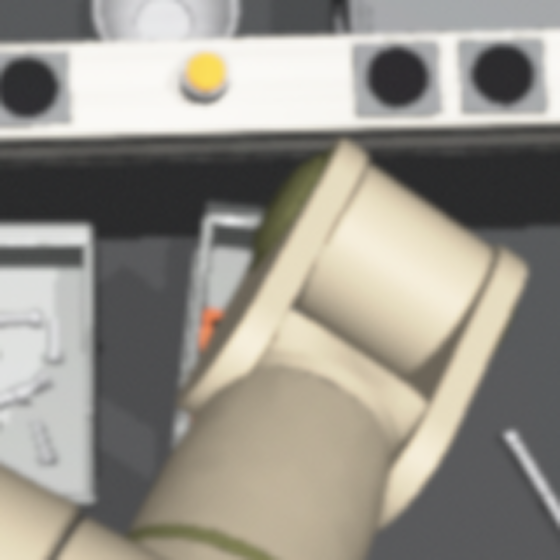

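```bash
python3 - <<'E'
from h import *
crop("pics/scene_b.png","pics/s_b2.png",215,260,290,325,10)
for z in(300,320,350): print(z,ray("top",389,130.5,z))
T=np.array([649,-191.7,65.9]);M=np.array([[.963,.27,0],[0,0,1],[.27,-.963,0]])
for a in(-15,-6,6): print(a,[(proj("scene",T+M@[42.5,a,w])-[215,260])*10 for w in(-11,11)],T+M@[42.5,a,0])
print([(proj("scene",(x,-192,65))-[215,260])*10 for x in(675,678,682)])
E
```

```text
300 [ 656.61797723 -181.22016533  300.        ]
320 [ 650.19692551 -178.05550333  320.        ]
350 [ 640.56534791 -173.30851034  350.        ]
-15 [array([272.90928512, 363.17180528]), array([366.32345073, 375.71618887])] [ 685.8775 -191.7      91.82  ]
-6 [array([273.52986011, 398.31628547]), array([366.69587989, 410.91836016])] [ 688.3075 -191.7      83.153 ]
6 [array([274.35216307, 444.8850498 ]), array([367.18936524, 457.56281628])] [ 691.5475 -191.7      71.597 ]
[array([344.20669547, 422.08943574]), array([340.26464979, 431.04695441]), array([334.98782416, 443.03749638])]
```

View pics/s_b2.png

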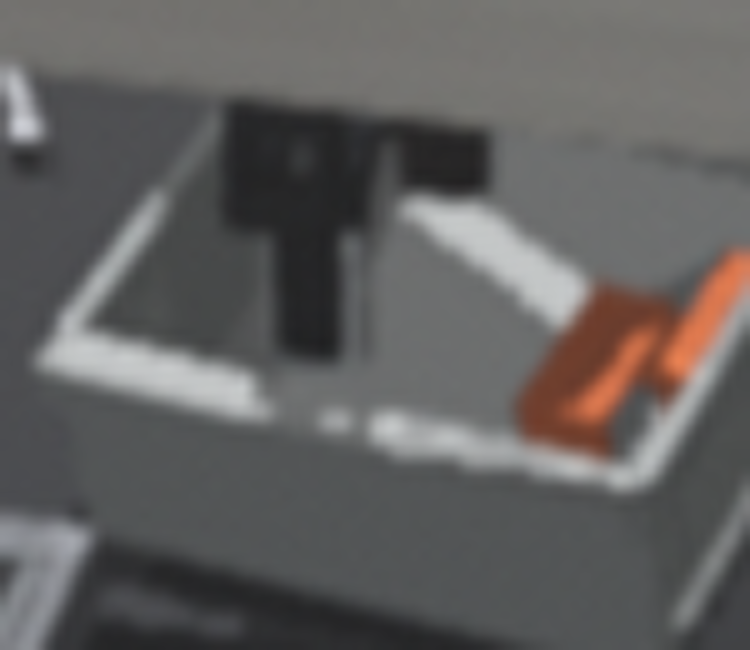

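Call:
servo_tool --series "-0.01 0.04 0 0 1;-0.022 0.077 0 0 1;-0.005 0.08 0 0 1;0.007 0.085 0 0 1;0.007 0.085 0 0 1;-0.005 0.125 0 0 1;-0.016 0.165 0 0 1;-0.016 0.165 0 0 1"

```text
time_s: 11.9
eef_pos: [654.4, -191.1, 31.0]
tool_rot: [-0.698, -0.093, -0.098, 0.703]
contact_force: [-0.1, -0.5, 0.7]
opening: 0.999
```

```bash
python3 to.py; python3 look.py c;python3 - <<'E'
from h import *
crop("pics/scene_c.png","pics/s_c2.png",215,260,290,325,10)
E
```

```text
pos [ 654.399 -191.13    30.973] jaw yaw deg -0.5408899088796596 tilt dir y-axis [ 0.268  0.006 -0.963] t 11.9 F [-0.131 -0.461  0.733]
```

View pics/s_c2.png

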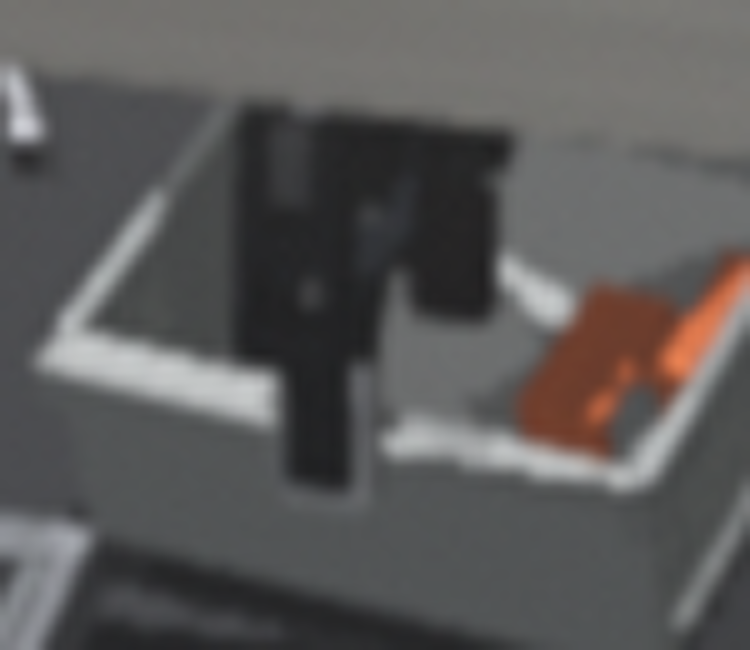

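View pics/t_c.png

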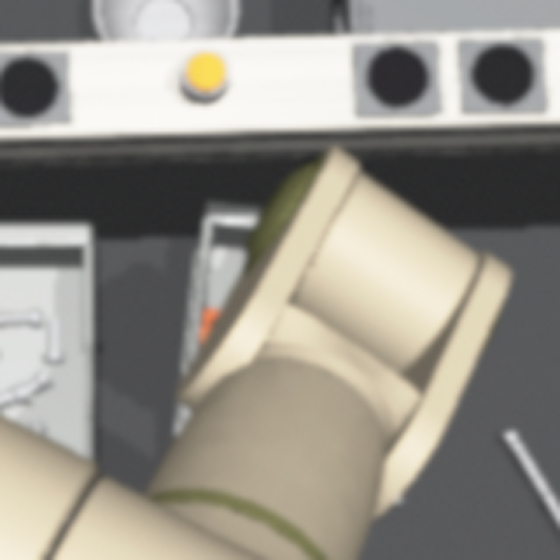

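Call:
servo_tool --series "-0.02 -0.006 0 0 1;-0.04 -0.012 0 0 1;-0.07 -0.02 0 0 1;-0.1 -0.028 0 0 1;-0.14 -0.039 0 0 1;-0.18 -0.05 0 0 1;-0.22 -0.061 0 0 1;-0.26 -0.072 0 0 1;-0.3 -0.083 0 0 1;-0.34 -0.094 0 0 1"

```text
time_s: 13.0
eef_pos: [584.4, -191.3, 32.9]
tool_rot: [-0.699, -0.094, -0.1, 0.702]
contact_force: [5.8, -0.1, 4.4]
opening: 1.002
```

```bash
python3 to.py; python3 look.py d
```

```text
pos [ 584.397 -191.251   32.944] jaw yaw deg -0.5214516423838419 tilt dir y-axis [ 0.272  0.004 -0.962] t 13.0 F [ 5.818 -0.118  4.354]
```

View pics/s_d.png

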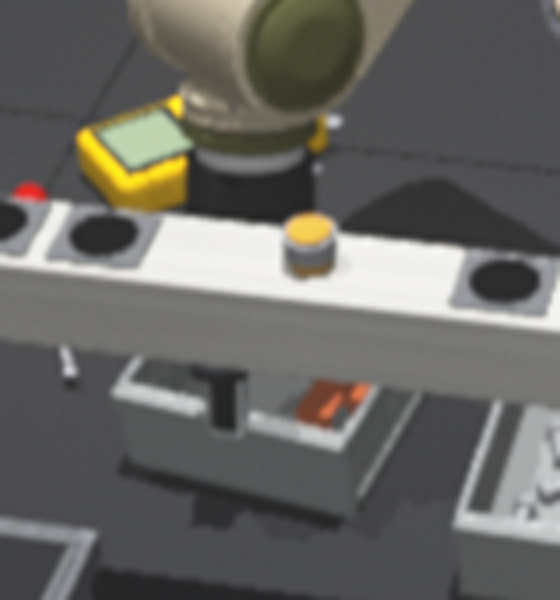

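View pics/top_d.png

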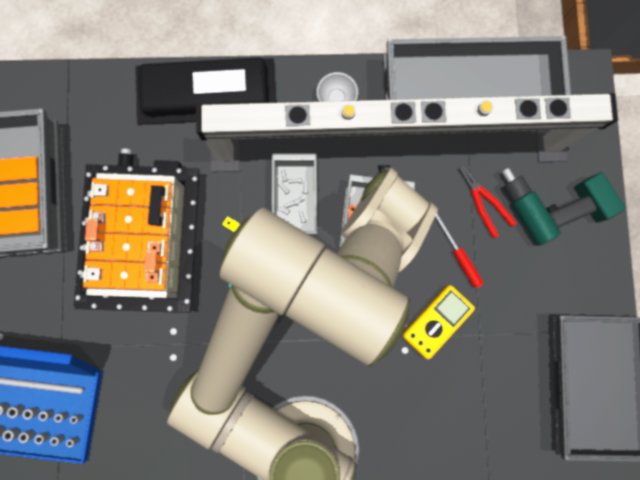

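```bash
python3 - <<'E'
from h import *
for p in((450,287),(405,335),(403,345),(436,213),(474,306)): print(p,ray("top",*p,20))
# current bin front corners/rear corners
for p in((347,177),(414,184)): print(p,ray("top",*p,65))
E
```

```text
(450, 287) [ 364.35135652 -352.10397721   20.        ]
(405, 335) [ 256.48227043 -240.84091201   20.        ]
(403, 345) [ 233.81353329 -235.10062264   20.        ]
(436, 213) [ 541.04039856 -328.79924776   20.        ]
(474, 306) [ 318.48078905 -405.92361226   20.        ]
(347, 177) [ 623.21391331 -115.97700049   65.        ]
(414, 184) [ 602.87765632 -270.75479812   65.        ]
```

Call:
servo_tool --series "-0.04 -0.011 0 0 1;-0.08 -0.022 0 0 1;-0.12 -0.034 0 0 1;-0.16 -0.045 0 0 1;-0.2 -0.056 0 0 1;-0.23 -0.065 0 0 1;-0.255 -0.072 0 0 1;-0.265 -0.075 0 0 1;-0.265 -0.075 0 0 1"

```text
time_s: 14.0
eef_pos: [529.1, -190.6, 32.5]
tool_rot: [-0.698, -0.093, -0.099, 0.703]
contact_force: [-0.3, -1.0, 0.6]
opening: 1.003
```

```bash
python3 to.py 560 -192 35 560 -192 150
```

```text
pos [ 529.051 -190.569   32.454] jaw yaw deg -0.5225621013680449 tilt dir y-axis [ 0.27   0.005 -0.963] t 14.0 F [-0.332 -1.027  0.626]
[ 560. -192.   35.] units [ 0.153  0.029 -0.006]
[ 560. -192.  150.] units [ 0.307 -0.524 -0.002]
```

Call:
servo_tool --series "0.038 0.011 0 0 1;0.038 0.011 0 0 1;0.08 -0.14 0 0 1;0.14 -0.36 0 0 1;0.2 -0.58 0 0 1;0.26 -0.8 0 0 1;0.3 -0.95 0 0 1;0.3 -0.95 0.2 0 1"

```text
time_s: 14.8
eef_pos: [537.8, -155.3, 236.3]
tool_rot: [-0.7, -0.095, -0.103, 0.7]
contact_force: [0.6, 0.3, -0.9]
opening: 1.0
```

```bash
python3 to.py 400 -60 260 429 305 300
```

```text
pos [ 537.846 -155.261  236.275] jaw yaw deg -0.6539221811775979 tilt dir y-axis [ 0.277 -0.002 -0.961] t 14.8 F [ 0.576  0.294 -0.86 ]
[400. -60. 260.] units [-0.635 -0.306  0.469]
[429. 305. 300.] units [-0.46  -0.46   2.296]
```

Call:
servo_tool --series "-0.1 -0.1 0.2 -0.28 1;-0.2 -0.2 0.4 -0.56 1;-0.3 -0.3 0.6 -0.84 1;-0.4 -0.35 0.8 -1 1;-0.45 -0.4 1 -1 1;-0.45 -0.4 1 -1 1"

```text
time_s: 15.4
eef_pos: [427.6, 52.1, 287.1]
tool_rot: [0.7, 0.275, -0.086, -0.654]
contact_force: [0.6, 0.3, -0.4]
opening: 1.0
```

```bash
python3 to.py 429 245 320; python3 st.py
```

```text
pos [427.621  52.053 287.082] jaw yaw deg 30.784369753732 tilt dir y-axis [ 0.272  0.006 -0.962] t 15.4 F [ 0.598  0.271 -0.427]
[429. 245. 320.] units [ 0.525 -0.15   0.812]
[-0.1917 -0.002   1.6496  0.0616  1.2256 -0.7258]
[[ 0.8343  0.2716 -0.4798]
 [ 0.497   0.0063  0.8677]
 [ 0.2387 -0.9624 -0.1297]]
15.4 [427.6208  52.0525 287.0823] 430.7772509072906 [ 0.5983  0.2711 -0.4268]
```

Call:
servo_tool --series "0.1 -0.03 0.15 -0.28 1;0.2 -0.06 0.3 -0.56 1;0.3 -0.1 0.45 -0.84 1;0.4 -0.13 0.6 -1 1;0.5 -0.15 0.78 -1 1;0.52 -0.15 0.81 -1 1;0.52 -0.15 0.81 -1 1"

```text
time_s: 16.1
eef_pos: [431.5, 240.9, 318.0]
tool_rot: [0.654, 0.432, -0.264, -0.561]
contact_force: [0.8, -1.3, 0.4]
opening: 0.999
```

```bash
python3 to.py 429 305 290; python3 look.py e
```

```text
pos [431.47  240.913 317.952] jaw yaw deg 60.59878826446025 tilt dir y-axis [ 0.269  0.004 -0.963] t 16.1 F [ 0.83  -1.269  0.397]
[429. 305. 290.] units [0.251 0.133 0.204]
```

View pics/top_e.png

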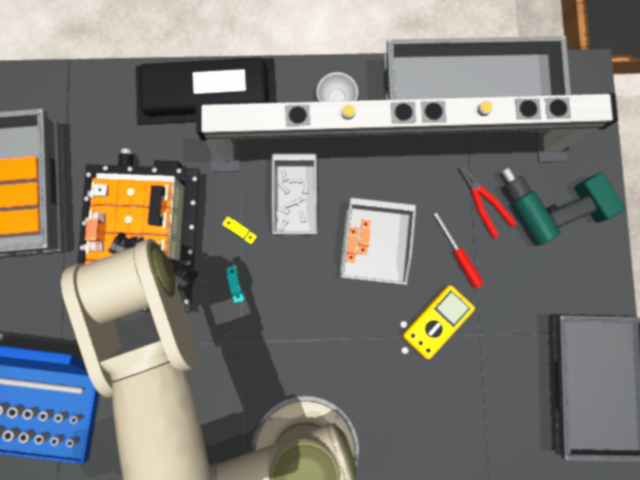

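View pics/scene_e.png

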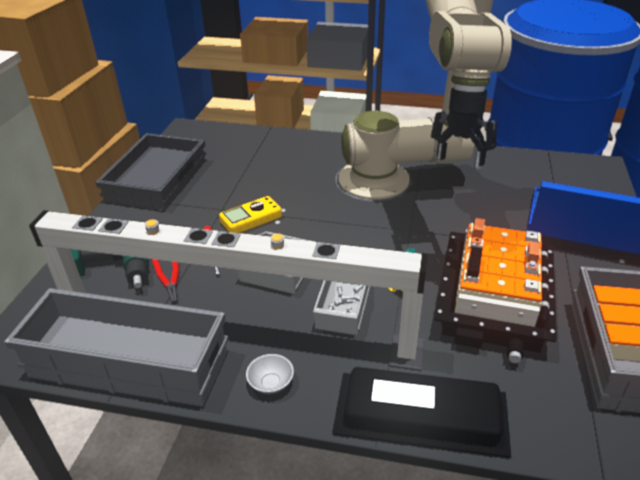

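```bash
python3 - <<'E'
from h import *
crop("pics/top_e.png","pics/t_e2.png",325,185,430,295,6)
E
```

```text
(no output)
```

View pics/t_e2.png

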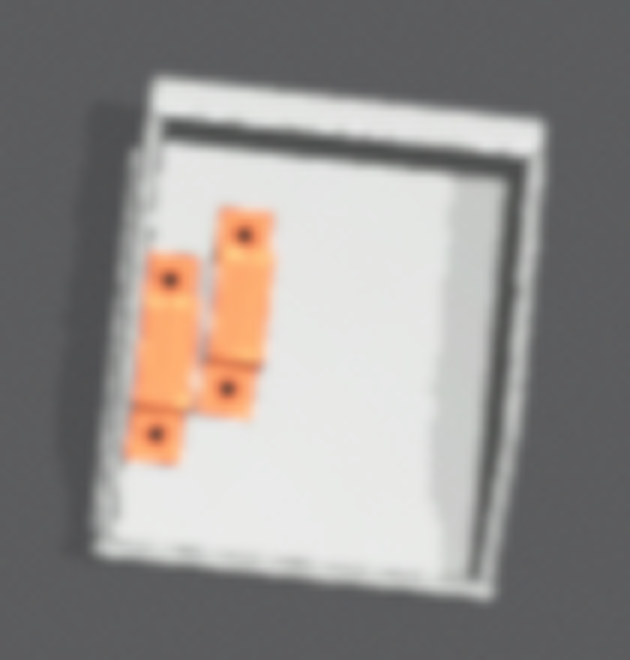

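```bash
python3 - <<'E'
from h import *
np.set_printoptions(precision=1,suppress=True)
g=lambda x,y:(325+x/6,185+y/6)
L=ray("top",*g(153,76),65);R=ray("top",*g(546,120),65)
fl=ray("top",*g(95,552),34);fr=ray("top",*g(493,598),34)
print("lip",L,R,"front",fl,fr,np.linalg.norm(L-R),np.linalg.norm((L+R)/2-(fl+fr)/2))
ax=(L+R)/2-(fl+fr)/2;print("yaw from x",np.arctan2(ax[1],ax[0]),"from lip",np.arctan2(-(L-R)[0],(L-R)[1]))
c=(L+R+fl+fr)/4;print("outline centre",c)
print("links holes",[ray("top",*g(*p),8) for p in((170,279),(155,434),(245,235),(228,388))])
print("floor right rear inner",ray("top",*g(500,175),4))
E
python3 to.py 429 305 290
```

```text
lip [ 574.4 -122.3   65. ] [ 553.4 -272.9   65. ] front [394.2 -95.7  34. ] [ 372.1 -249.1   34. ] 152.03464602131822 185.1175429069654
yaw from x -0.13868242473784512 from lip -0.13846119480436767
outline centre [ 473.5 -185.    49.5]
links holes [array([ 503.4, -130.9,    8. ]), array([ 441.7, -122.7,    8. ]), array([ 520.3, -161.5,    8. ]), array([ 459.2, -152.3,    8. ])]
floor right rear inner [ 542.6 -265.5    4. ]
pos [431.565 239.448 318.148] jaw yaw deg 60.453984155616595 tilt dir y-axis [ 0.269  0.004 -0.963] t 16.2 F [ 0.585 -0.191  0.132]
[429. 305. 290.] units [0.256 0.133 0.21 ]
```

```bash
python3 - <<'E'
from h import *
crop("pics/scene_e.png","pics/s_e2.png",435,120,565,340,3.6 if 0 else 3)
print(proj("scene",(429.3,304.5,177))-[435,120])
E
```

```text
[ 42.44539281 104.12710418]
```

View pics/s_e2.png

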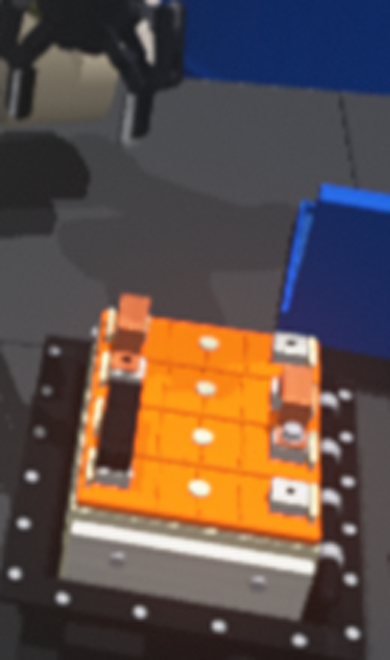

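```bash
python3 to.py 428 306 235
```

```text
pos [431.565 239.448 318.148] jaw yaw deg 60.453984155616595 tilt dir y-axis [ 0.269  0.004 -0.963] t 16.2 F [ 0.585 -0.191  0.132]
[428. 306. 235.] units [0.22  0.397 0.28 ]
```

Call:
servo_tool --series "0.06 0.1 0.1 -0.28 0.5;0.12 0.2 0.2 -0.56 0.5;0.18 0.3 0.26 -0.8 0.5;0.22 0.39 0.28 -0.86 0.5;0.22 0.4 0.28 -0.86 0.5;0.22 0.4 0.28 -0.86 0.5"

```text
time_s: 16.8
eef_pos: [428.3, 305.9, 235.0]
tool_rot: [0.58, 0.546, -0.402, -0.451]
contact_force: [0.2, -0.1, -0.3]
opening: 0.498
```

```bash
python3 to.py 428 306 180; python3 - <<'E'
from h import *
from scipy.spatial.transform import Rotation as R
im=capture("scene"); cv2.imwrite("pics/scene_f.png",im[:,:,::-1])
crop("pics/scene_f.png","pics/s_f.png",430,130,560,300,4)
s=sense();M=R.from_quat(s["tool_rot"]).as_matrix();T=s["eef_pos"];print(s["opening"])
w=42.5*s["opening"]
for a in(-15,-6,0,6,12,19): print(a,[(proj("scene",T+M@[o,a,0])-[430,130])*4 for o in(-w,w)])
E
```

```text
pos [428.335 305.888 235.029] jaw yaw deg 85.40087942509493 tilt dir y-axis [ 0.27   0.004 -0.963] t 16.8 F [ 0.221 -0.059 -0.329]
[428. 306. 180.] units [-0.007  0.264  0.076]
0.5013132850118164
-15 [array([173.25971257, 264.50149048]), array([249.15386497, 273.65869568])]
-6 [array([171.15339038, 279.35591583]), array([246.83275857, 288.5989082 ])]
0 [array([169.75526304, 289.21593549]), array([245.292112  , 298.51555271])]
6 [array([168.36197616, 299.04181878]), array([243.75683861, 308.39761186])]
12 [array([166.97350464, 308.83374267]), array([242.22691033, 318.24526626])]
19 [array([165.35967405, 320.21496736]), array([240.44871246, 329.69095185])]
```

View pics/s_f.png

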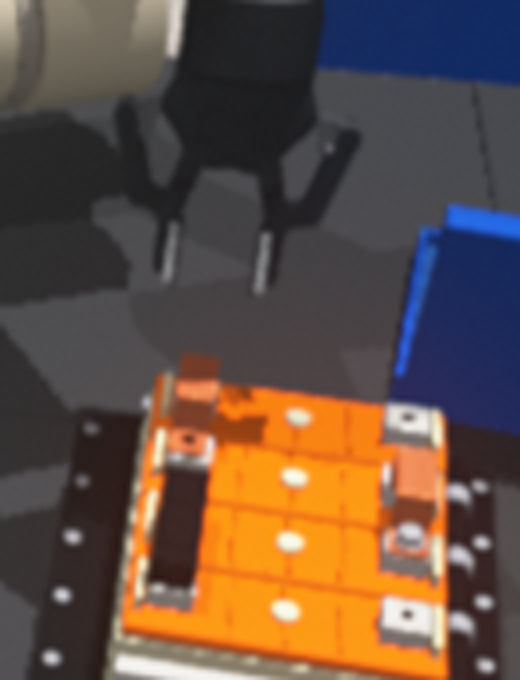

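```bash
python3 to.py 430 306.5 190 430 306.5 162
```

```text
pos [428.446 306.043 235.727] jaw yaw deg 85.40986246475096 tilt dir y-axis [ 0.271  0.004 -0.963] t 16.85 F [1.072 0.759 0.218]
[430.  306.5 190. ] units [-0.003  0.222  0.054]
[430.  306.5 162. ] units [-0.007  0.357  0.092]
```

Call:
servo_tool --series "0 0.11 0.03 -0.03 0.5;0 0.2 0.05 -0.03 0.5;-0.003 0.25 0.062 -0.03 0.5;-0.005 0.3 0.077 -0.03 0.5;-0.007 0.34 0.088 -0.03 0.5;-0.007 0.357 0.092 -0.03 0.5;-0.007 0.357 0.092 -0.03 0.5"

```text
time_s: 17.55
eef_pos: [429.5, 307.5, 161.2]
tool_rot: [0.576, 0.55, -0.407, -0.447]
contact_force: [-0.0, -0.0, -0.0]
opening: 0.501
```

```bash
python3 to.py 428 306 180; python3 - <<'E'
from h import *
im=capture("scene"); cv2.imwrite("pics/scene_g.png",im[:,:,::-1])
crop("pics/scene_g.png","pics/s_g.png",430,150,530,280,6 if 0 else 5)
E
```

```text
pos [429.54  307.544 161.168] jaw yaw deg 86.40882481459239 tilt dir y-axis [ 0.27   0.005 -0.963] t 17.55 F [-0.042 -0.025 -0.043]
[428. 306. 180.] units [-0.006 -0.093 -0.018]
```

View pics/s_g.png

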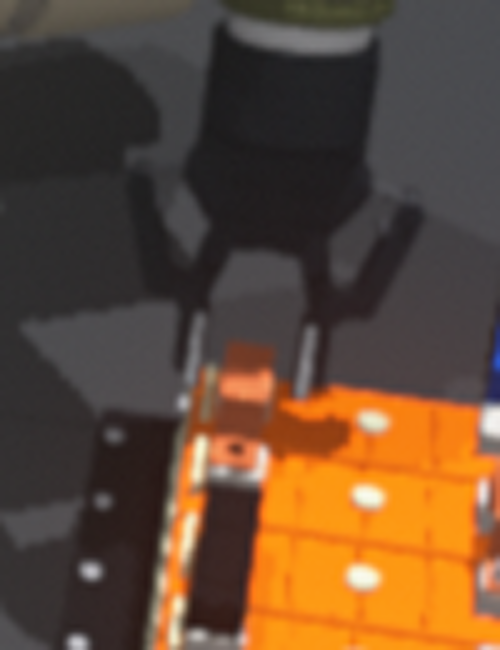

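Call:
servo_tool --series "0 0 0 0 0.2;0 0 0 0 0.1;0 0 0 0 0;0 0 0 0 0;0 0 0 0 0;0 0 0 0 0"

```text
time_s: 18.2
eef_pos: [429.7, 307.7, 162.0]
tool_rot: [0.576, 0.551, -0.407, -0.446]
contact_force: [-2.8, -0.9, 5.6]
opening: 0.234
```

Call:
servo_tool --series "0 -0.03 -0.008 0 0;0 -0.1 -0.027 0 0;0 -0.25 -0.068 0 0;0 -0.45 -0.122 0 0;0 -0.6 -0.163 0 0;0 -0.6 -0.163 0 0"

```text
time_s: 18.8
eef_pos: [429.5, 305.4, 290.2]
tool_rot: [0.577, 0.553, -0.404, -0.446]
contact_force: [0.3, 0.5, -0.2]
opening: 0.232
```

```bash
python3 to.py 440 120 290; python3 - <<'E'
from h import *
im=capture("scene"); cv2.imwrite("pics/scene_h.png",im[:,:,::-1])
crop("pics/scene_h.png","pics/s_h.png",430,110,550,280,4)
E
```

```text
pos [429.501 305.411 290.215] jaw yaw deg 86.42971353432057 tilt dir y-axis [ 0.278  0.008 -0.961] t 18.8 F [ 0.334  0.488 -0.214]
[440. 120. 290.] units [-0.922  0.008 -0.112]
```

View pics/s_h.png

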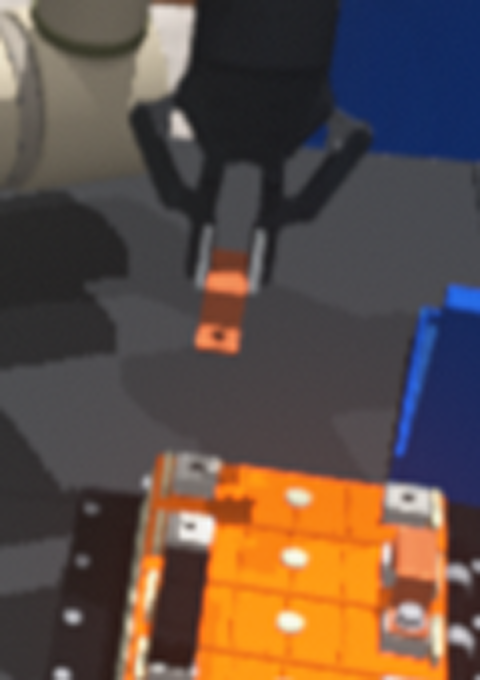

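Call:
servo_tool --series "-0.1 0 -0.01 0 0;-0.3 0 -0.03 0 0;-0.55 0 -0.07 0.05 0;-0.8 0 -0.1 0.1 0;-1 0 -0.12 0.14 0;-1 0 -0.12 0.14 0"

```text
time_s: 19.45
eef_pos: [438.7, 99.6, 286.2]
tool_rot: [0.592, 0.531, -0.385, -0.468]
contact_force: [0.3, 0.3, -0.5]
opening: 0.232
```

```bash
python3 to.py 460 -60 230 
```

```text
pos [438.717  99.649 286.212] jaw yaw deg 81.96442422347079 tilt dir y-axis [ 0.268  0.002 -0.963] t 19.45 F [ 0.345  0.329 -0.499]
[460. -60. 230.] units [-0.786  0.298 -0.143]
```

Call:
servo_tool --series "-0.1 0 0 0 0;-0.3 0.05 -0.02 0 0;-0.55 0.1 -0.06 0 0;-0.8 0.15 -0.1 0 0;-0.95 0.2 -0.13 0 0;-1 0.25 -0.15 0 0;-1 0.25 -0.15 0 0"

```text
time_s: 20.15
eef_pos: [454.3, -98.4, 236.9]
tool_rot: [0.59, 0.533, -0.386, -0.468]
contact_force: [-0.9, 1.1, -0.7]
opening: 0.235
```

```bash
python3 to.py 465.7 -216 130; python3 st.py 
```

```text
pos [454.251 -98.441 236.934] jaw yaw deg 82.26617304541722 tilt dir y-axis [ 0.267  0.007 -0.964] t 20.15 F [-0.851  1.07  -0.745]
[ 465.7 -216.   130. ] units [-0.598  0.527  0.003]
[-0.5546  0.111   1.6767  0.1621  1.1314 -2.0372]
[[ 0.1344  0.2667 -0.9544]
 [ 0.9899  0.0066  0.1413]
 [ 0.044  -0.9638 -0.2631]]
20.15 [454.2511 -98.4414 236.934 ] 464.79537989624856 [-0.8508  1.0701 -0.7451]
```

Call:
servo_tool --series "-0.15 0.02 0 0 0;-0.35 0.1 0 0 0;-0.5 0.25 0 0 0;-0.6 0.42 0 0 0;-0.6 0.527 0.003 0 0;-0.6 0.527 0.003 0 0"

```text
time_s: 20.75
eef_pos: [466.1, -214.1, 129.9]
tool_rot: [0.588, 0.534, -0.386, -0.469]
contact_force: [-0.3, 0.3, 0.1]
opening: 0.235
```

```bash
python3 to.py 465.7 -216 60 465.7 -216 17; python3 look.py i; python3 - <<'E'
from h import *
crop("pics/scene_i.png","pics/s_i2.png",180,120,360,300,3.3)
crop("pics/top_i.png","pics/t_i2.png",310,180,440,300,5)
E
```

```text
pos [ 466.144 -214.128  129.95 ] jaw yaw deg 82.45520297122053 tilt dir y-axis [ 0.266  0.009 -0.964] t 20.75 F [-0.255  0.279  0.139]
[ 465.7 -216.    60. ] units [-0.026  0.336  0.093]
[ 465.7 -216.    17. ] units [-0.035  0.544  0.149]
```

View pics/s_i2.png

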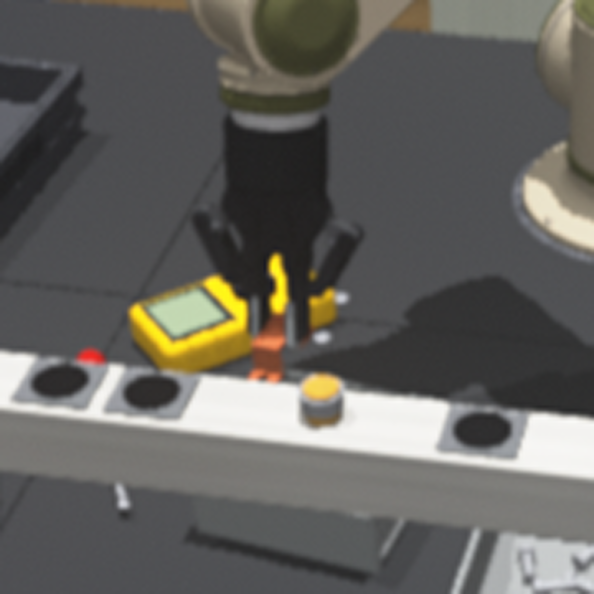

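View pics/t_i2.png

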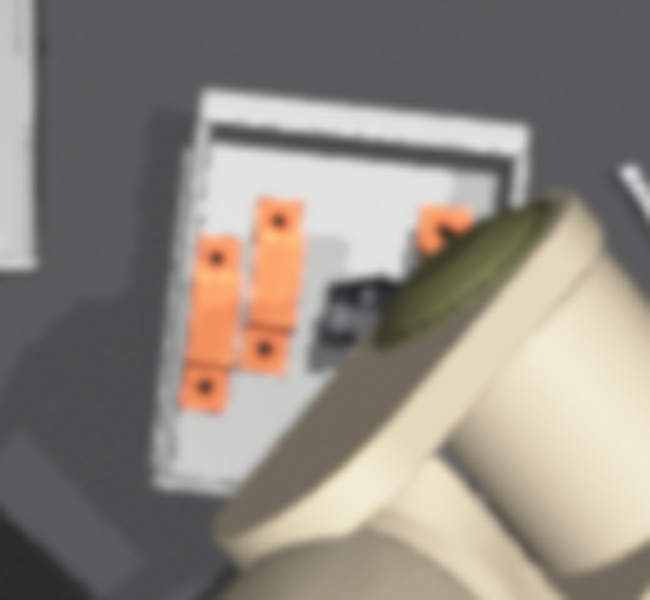

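```bash
python3 - <<'E'
from h import *
print(ray("top",399.4,226.4,121), ray("top",310+446/5,180+206/5,121))
E
```

```text
[ 496.49670033 -222.71177599  121.        ] [ 508.04096539 -222.81345116  121.        ]
```

Call:
servo_tool --series "0 0.06 0.016 0 0;-0.002 0.16 0.044 0 0;-0.005 0.26 0.071 0 0;-0.006 0.36 0.098 0 0;-0.008 0.42 0.115 0 0;-0.01 0.46 0.125 0 0;-0.01 0.48 0.131 0 0;-0.01 0.5 0.136 0 0;-0.01 0.5 0.136 0 0"

```text
time_s: 21.75
eef_pos: [467.6, -214.2, 29.0]
tool_rot: [0.591, 0.534, -0.386, -0.466]
contact_force: [0.0, 0.3, -1.8]
opening: 0.234
```

```bash
python3 to.py 465.7 -214 17
```

```text
pos [ 467.562 -214.195   29.011] jaw yaw deg 82.38509800620444 tilt dir y-axis [ 0.271  0.004 -0.963] t 21.75 F [ 0.041  0.264 -1.837]
[ 465.7 -214.    17. ] units [-0.003  0.055  0.025]
```

Call:
servo_tool --series "0 0.01 0.003 0 0;0 0.02 0.006 0 0;0 0.03 0.009 0 0;-0.002 0.04 0.012 0 0;-0.002 0.045 0.014 0 0;-0.002 0.045 0.014 0 0"

```text
time_s: 22.35
eef_pos: [467.8, -214.7, 21.8]
tool_rot: [0.592, 0.534, -0.386, -0.464]
contact_force: [-9.3, 7.1, 31.6]
opening: 0.233
```

Call:
servo_tool --series "0 -0.007 -0.002 0 0;0 -0.007 -0.002 0 0"

```text
time_s: 22.55
eef_pos: [467.6, -214.6, 22.2]
tool_rot: [0.591, 0.534, -0.386, -0.465]
contact_force: [-3.5, 4.1, 18.2]
opening: 0.231
```

```bash
python3 to.py 465.7 -214 17;python3 look.py j; python3 - <<'E'
from h import *
crop("pics/scene_j.png","pics/s_j2.png",200,170,340,290,4)
crop("pics/top_j.png","pics/t_j2.png",310,180,440,300,5)
E
```

```text
pos [ 467.605 -214.572   22.242] jaw yaw deg 82.38568899314942 tilt dir y-axis [ 0.273  0.003 -0.962] t 22.55 F [-3.453  4.066 18.214]
[ 465.7 -214.    17. ] units [0.001 0.023 0.017]
```

View pics/s_j2.png

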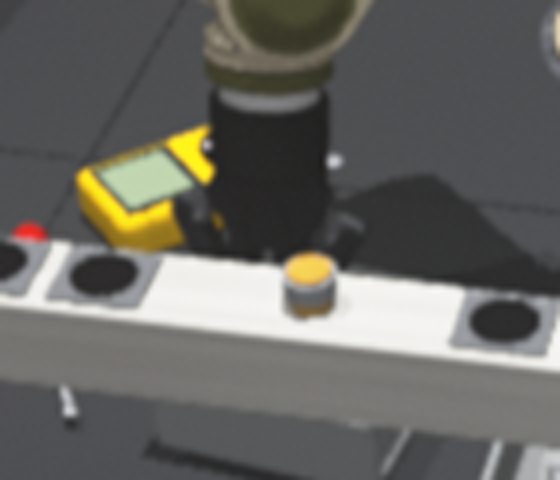

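View pics/t_j2.png

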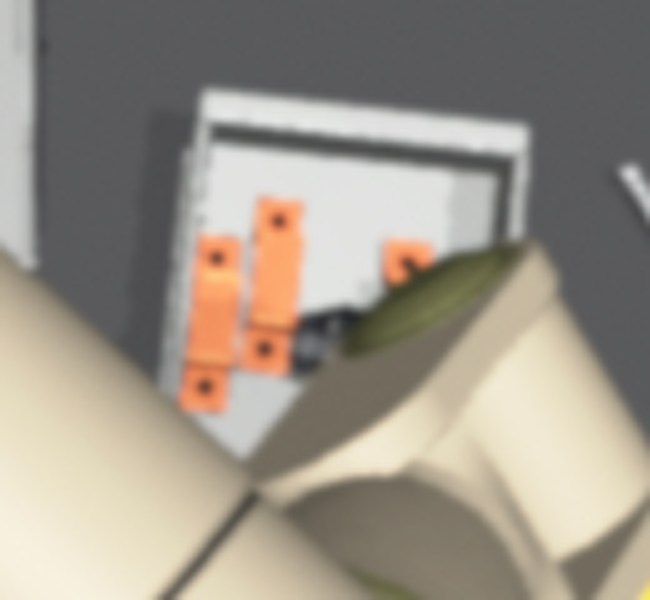

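```bash
python3 - <<'E'
from h import *
for z in(8,13,18): print(ray("top",310+408/5,180+265/5,z),ray("top",310+408/5,180+243/5,z))
E
```

```text
[ 497.35679323 -222.34873604    8.        ] [ 507.97546474 -222.82969392    8.        ]
[ 496.69276806 -221.5764523    13.        ] [ 507.27193618 -222.05562093   13.        ]
[ 496.02874289 -220.80416856   18.        ] [ 506.56840763 -221.28154794   18.        ]
```

Call:
servo_tool --series "0 -0.005 -0.001 0 0;0 -0.005 -0.001 0 0;0 -0.005 -0.001 0 0.3;0 -0.005 -0.001 0 0.36;0 -0.005 -0.001 0 0.36;0 -0.005 -0.001 0 0.36"

```text
time_s: 23.25
eef_pos: [467.8, -213.9, 22.9]
tool_rot: [0.591, 0.534, -0.386, -0.466]
contact_force: [2.4, 9.2, 12.8]
opening: 0.359
```

Call:
servo_tool --series "0 -0.01 -0.003 0 0.36;0 -0.02 -0.006 0 0.36;0 -0.025 -0.007 0 0.36"

```text
time_s: 23.55
eef_pos: [467.0, -214.7, 27.0]
tool_rot: [0.591, 0.534, -0.386, -0.466]
contact_force: [-0.3, -0.8, 0.4]
opening: 0.364
```

```bash
python3 look.py k; python3 - <<'E'
from h import *
crop("pics/top_k.png","pics/t_k2.png",310,180,440,300,5)
E
```

```text
(no output)
```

View pics/t_k2.png

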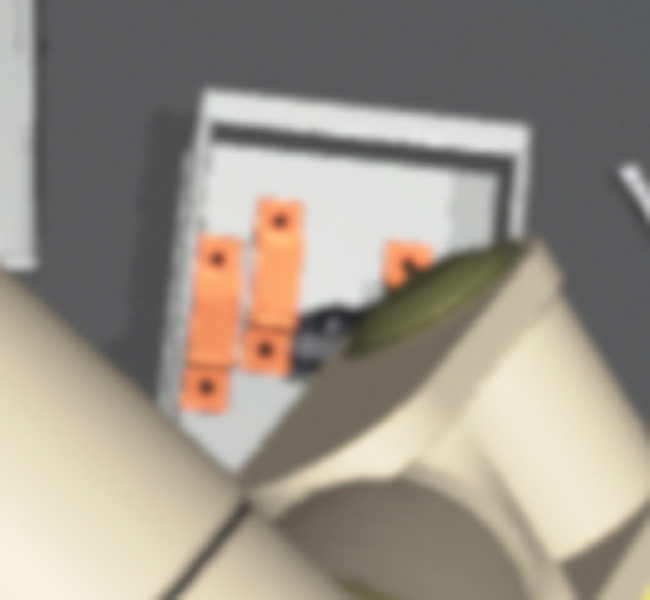

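Call:
servo_tool --series "0.005 -0.08 -0.022 0 0.36;0.01 -0.2 -0.055 0 0.36;0.02 -0.4 -0.11 0 0.36;0.03 -0.6 -0.164 0 0.36;0.035 -0.8 -0.22 0 0.36;0.04 -0.95 -0.26 0 0.36;0.2 -1 -0.27 0 0.36;0.4 -1 -0.27 0 0.36;0.7 -1 -0.27 0 0.36;1 -1 -0.27 0 0.36;1 -1 -0.27 0 0.36"

```text
time_s: 24.75
eef_pos: [490.5, -21.6, 242.4]
tool_rot: [0.59, 0.535, -0.386, -0.466]
contact_force: [-0.4, -0.9, 0.9]
opening: 0.359
```

Call:
servo_tool --series "0.25 0 0 0 0.36;0.5 0 0 0 0.36;0.75 0 0 0 0.36;1 0 0 0 0.36;1 0 0 0 0.36"

```text
time_s: 25.25
eef_pos: [517.1, 178.2, 250.5]
tool_rot: [0.589, 0.536, -0.387, -0.466]
contact_force: [0.9, -0.8, -1.2]
opening: 0.361
```

```bash
python3 look.py l; python3 to.py; python3 - <<'E'
from h import *
crop("pics/top_l.png","pics/t_l2.png",320,185,430,295,5.4)
crop("pics/scene_l.png","pics/s_l2.png",200,200,340,310,5)
E
```

```text
pos [517.165 173.924 250.228] jaw yaw deg 82.4995824346024 tilt dir y-axis [ 0.269  0.005 -0.963] t 25.35 F [-0.255  0.629  0.496]
```

View pics/t_l2.png

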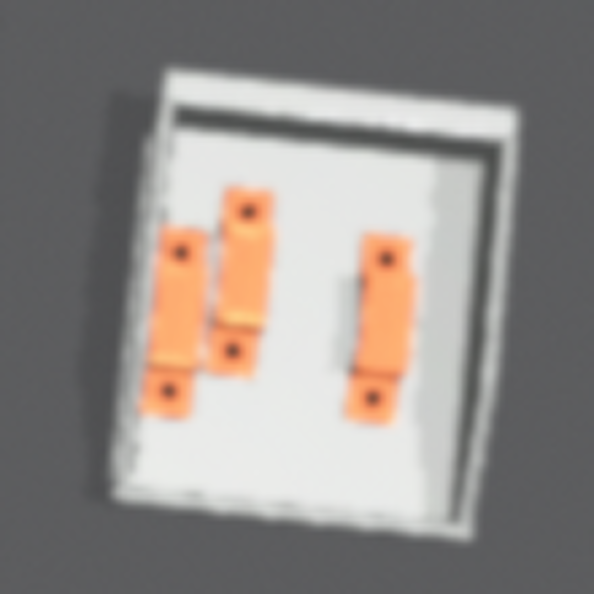

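View pics/top_l.png

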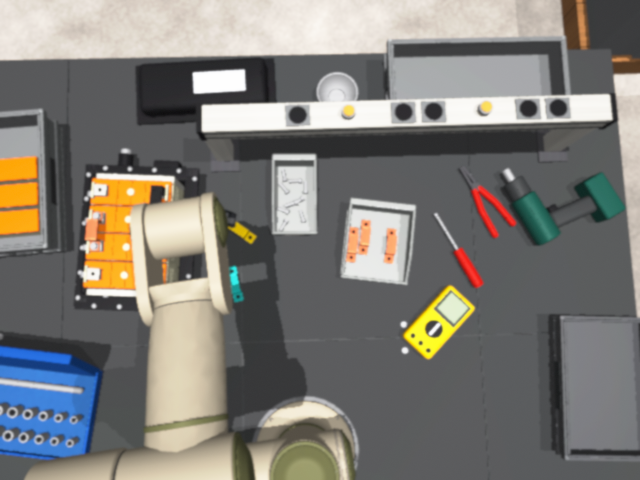

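View pics/scene_l.png

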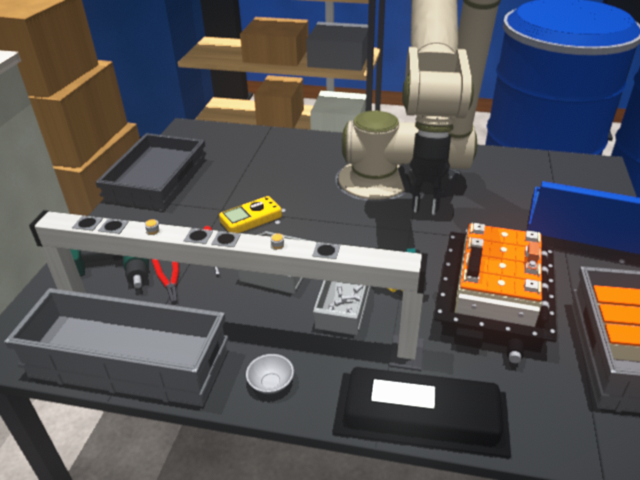

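```bash
python3 - <<'E'
from h import *
g=lambda x,y:(320+x/5.4,185+y/5.4)
print("lip",ray("top",*g(167,69),65),ray("top",*g(519,108),65))
print("holes",[ray("top",*g(*p),8) for p in((386,259),(372,398))])
print(hand_in())
E
```

```text
lip [ 574.10252873 -123.29653584   65.        ] [ 553.39719496 -273.16029388   65.        ]
holes [array([ 497.45359671, -222.06868015,    8.        ]), array([ 435.91326582, -213.09666076,    8.        ])]
the job is handed in; nothing more can be done
None
```

I handed the job in at about 25 s of the 56 s allowed. The wide bin stands clear of the rail, and the loose link lies flat on its floor in the empty -y half.

**Tilting the tool:** The interface has no tilt command. I pushed the arm past its reach several times until it leaned the fingers outwards by about 15.6°, and the tool kept that tilt for the rest of the job.

**Dragging the bin:** I hooked the front fingertip behind the lip under the rail and pulled the bin back about 115 mm. The last top picture puts the lip's rearmost corner at x ≈ 574 mm and the rail's front face at about 675 mm, so the bin is about 100 mm clear.

**Placing the link:** I gripped the link across its crown, lowered it to floor contact (wrist force peaked at about 32 N in the readings) and released it there. Both its feet and holes are visible, about 62 mm apart like the other two links. It sits about 34 mm to the -y side of the bin's middle.

**What disagreed or is uncertain:**
- **Cameras:** The two views differed by about 5 mm in places. I relied mostly on the top view.
- **Fingertips:** With the gripper open, they showed roughly 15 mm behind the TCP, not ahead of it as the description implies. I went by the pictures.
- **Release:** About 13 N remained on the wrist until I lifted off, perhaps a fingertip touching the floor. The link did not visibly move when released.
- **Other objects:** The cap, narrow bin and tools look unmoved in the last pictures, and no readings suggested contact with the rail. I judged the cap, bin and tools by eye and did not measure them.

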